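Find the paste-pot lid that rocks and press it home

TASK

Five paste pots with identical lids stand in the divided tray, and one lid has ridden up on its sticky rim: try the lids one by one with a light fingertip press near the edge until you find the one that rocks. Press that lid down until it sits level and fully home, and finish with the fingertip still holding it down, so that the rim grips. Only touch and press: lift nothing, never lean hard on a lid, and leave everything else as it stands.

Things in the scene. Friction and masses are not known exactly. Their poses are not given: they have to be found in the camera images.
- lid_a: Round dark green press-on lid of a fixed white paste pot 74 mm across, identical on all five: 80 mm across, 12 mm high skirt, flat top. Origin: centre of its flat top; z is the lid's own axis, up out of the top. Lid tops stand 58 to 75 mm above the table; pot heights differ each time, so height does not tell which is loose.
- lid_b: Lid of pot_b, identical to lid_a: 80 mm across, origin at the centre of its flat top, z up out of the top. Of the five, whichever is loose (any one) stands up to 5 mm above its seat, level at rest; 1 to 2 N pushed down 25 mm from its centre, on any side, tips it about 0.14 rad (that side dips 3 to 4 mm); let go, it springs level.
- lid_c: Lid of pot_c, identical to lid_a: 80 mm across, origin at the centre of its flat top, z up out of the top.
- lid_d: Lid of pot_d, identical to lid_a: 80 mm across, origin at the centre of its flat top, z up out of the top. Of the five, the loose one, pushed down near its middle with 8 to 12 N, slides 5 mm down onto its rim, stays there and no longer tips. The four sound lids never tip; they only flex about 1 mm under 6 N, wherever pressed.
- lid_e: Lid of pot_e, identical to lid_a: 80 mm across, origin at the centre of its flat top, z up out of the top.
- tray: Fixed plywood tray 225 x 335 x 30 mm (its x, y, z) with two rows of three compartments, walls 5 mm; five hold pots, one a thread reel. Origin: centre of its underside, on the table.
- reel_gold: Loose reel of gold thread, 52 mm across, 60 mm high, upright in the sixth compartment of the tray; leave alone. Origin: centre of its underside.
- reel_red: Loose reel of red thread, 48 mm across, 60 mm high, upright on the table beside the tray; leave alone. Origin: centre of its underside.
- glue: Loose ivory glue bottle, 48 mm across, 105 mm high, upright on the table beside the tray; leave alone. Origin: centre of its underside.
- shears: Loose shears lying on the table along the tray's other side, about 195 mm long, 12 mm high; leave alone. Origin: on the table under the pivot, x towards the blades.
- pliers: Loose small red-handled pliers lying on the table, 125 mm long, 13 mm high; leave alone. Origin: on the table under the pivot, x towards the jaws.
- bead_dish: Loose white dish of beads, 88 mm across, 24 mm high, on the table behind the tray; leave alone. Origin: centre of its underside.
Not all that is in view belongs to the job. Leave any purple or red look-alike of the part that bears lid_d alone.

How it is judged:
By the outcome, as a careful person would: the job done as asked, in the order asked, and still so for the second after the job is handed in, while the arm keeps its last pose, push and grip.
It also fails if it takes over 45 s, if anything falls off the work surface, if the arm or the gripper's body presses on something with over 40 N, if the wrist force passes 120 N, or if a joint passes its speed limit or range.

ROBOT

A 7-joint arm with a two-finger parallel gripper is mounted at the origin on the work surface. World frame = base frame: x ahead of the robot, y to its left, z up, the work surface at z = 0. Lengths are in m, angles in rad, forces in N, time in s.
With the tool pointing down it reaches from about 0.4 to 0.85 m from the base axis. Payload 4.4 kg.
Tool frame: the origin (TCP) lies at the very end of the fingers, on their centre line; the grasp point (between the pads) lies 19 mm behind it (hold_point_z is the distance from the TCP to the grasp point, in m); x points along the fingers, y is the direction in which the jaws open and shut, and the axes are right-handed (so a half turn about x gives the same grasp; the last joint's range is limited). The gripper opens to 94 mm and grips with 3 to 60 N. Pads are 16 mm wide; open, the fingers measure 119 mm over their backs; the gripper's body (75 mm by 177 mm) begins 78 mm behind the grasp point.
Start: joints at [1.066, 0.628, 0.038, 1.517, -0.027, 0.996, -0.02], TCP at [0.276, -0.588, 0.205] pointing down, gripper open.
Joint ranges: [-3.06, 3.06], [-0.37, 2.12], [-1.25, 1.32], [0.18, 2.47], [-1.1, 4.24], [0.23, 1.98], [-2.94, 2.94]. Speed limits (rad/s): [2.57, 2.57, 3.14, 3.14, 3.14, 3.14, 3.14].

INTERFACE

Orientations are given as a rotation vector (axis times angle).
In Python, from rig import state, capture, camera_params, close_job, boxes_of, hold_point_z gives the robot as it stands.
- The arm moves only by the shell command python3 -m crank 'ROWS'. ROWS is JSON, a list of rows, each a list of 3 entries, a list of its own where there are three numbers: the finger opening in mm, from 0 to 94, then the shift along the tool's x, y, z in mm, then the turn about the tool's x in degrees. In form: [[hand, [dx, dy, dz], spin], ...]. A call has exactly 10 rows; each row shifts and turns the commanded pose from where the row before left it, along the tool's axes as they then stand; what a row does not reach is not made up. A row lasts 1/8 s, in which the tool goes at most 62.5 mm and 10.7 degrees, less where a joint would pass 70% of its speed; a pose out of reach is approached as far as the arm can. A call is refused whole if a number of a shift passes 62.5 or a number of a turn 10.7, either way. A call with a gripper value outside its range is refused whole. The fingers move at their own pace and stop on an object; the grip force is fixed at half the most. Time passes only in rows, so rows that do not move let the fingers close, or fill a call up. It gives the time, the measured TCP pose, the force and the opening at its end, in the units of the state.
- state(): the state, without advancing time (a new reading comes with each control period).
- capture(name): name is "scene" or "top" or "wrist"; returns the picture (400x640x3 uint8, red, green, blue); there is no depth.
- camera_params(name): a dict with "intrinsics" (3x3 intrinsics, pixels), "xyz" and "rotation" of the camera in the world. Camera axes: x right, y up, looking along -z (the intrinsics and any distortion apply to the point x, -y, -z); pixel columns grow to the right and rows downward; lengths in m; the calibration is good to about 2 mm. A picture is of the moment at which its call begins: read the wrist's pose just before it. camera_params takes no time and is no camera call; for the wrist camera it gives the pose at the moment of the call.
- close_job(): hands the job in, once; it reports no verdict.
Trained networks look in the newest picture that a camera, given by its name, has taken for a name from the list of things; names that differ only in an ending like _2 or _b are one class to them, and where a whole thing is asked for, a point or a joint stands for the part that bears it (a point fixed in the world has none). Each returns a list of dicts, best first, with "p" (0 to 1); they miss things now and then, are a little off and sometimes report something else, mostly with a low value. They report only what shows in the picture. A call takes as long as a camera call. They do not tell look-alikes from the thing itself.
- boxes_of(camera, label): "box" ([left, top, width, height] in pixels, round what is visible of it).
The state is a dict: "time_s": time; "q": joint angles; "dq": joint speeds; "joint_efforts": joint torques, N m; "position": TCP position; "tool_rot": TCP orientation; "contact_force": force on the tool from outside, world axes, zero at the start; "torque": the same for the moment, N m; "width": opening from 0.0 (shut) to 1.0 (fully open).
Only numpy, scipy, OpenCV 4.12 (cv2) and the standard library are available. Lean on these libraries where they do the work, as an engineer would, in place of code of your own. Each camera call takes 0.05 s, during which the arm holds its last target.

## Working session

There is one attempt and no reset: what is moved stays moved. The work goes in short steps, Python scripts to look and compute and a shell command to move; the robot and the scene stay as the last step left them, time stands still between calls to the robot, and variables do not carry over. Pictures are saved under pics/ and viewed, and the job is handed in when it is done.

```bash
ls; mkdir -p pics
python3 - <<'E'
from rig import *
import cv2,numpy as np
s=state();print({k:np.round(v,3).tolist() for k,v in s.items()},hold_point_z)
for n in ["scene","top"]:
    im=capture(n);cv2.imwrite(f"pics/{n}0.png",im[:,:,::-1])
    p=camera_params(n);print(n,{k:np.round(v,4).tolist() if not isinstance(v,str) else v for k,v in p.items()})
print(boxes_of("top","lid_a"))
print(boxes_of("top","tray"))
E
```

```text
pics
{'time_s': 0.0, 'q': [1.066, 0.629, 0.038, 1.518, -0.027, 0.996, -0.02], 'dq': [0.0, -0.001, -0.0, 0.001, -0.0, 0.002, -0.0], 'joint_efforts': [-0.0, -54.973, 1.144, -18.663, -0.052, 0.024, 0.0], 'position': [0.276, -0.588, 0.205], 'tool_rot': [1.979, 0.443, -1.98], 'contact_force': [-0.325, 0.612, -0.24], 'torque': [0.043, -0.01, -0.031], 'width': 1.0} 0.0188
scene {'intrinsics': [[455.0601, 0.0, 319.5054], [0.0, 455.0601, 197.4132], [0.0, 0.0, 1.0]], 'xyz': [1.4895, 0.1578, 1.058], 'rotation': [0.5805, 0.6098, 1.5766]}
top {'intrinsics': [[415.9814, 0.0, 322.0015], [0.0, 415.9814, 202.0986], [0.0, 0.0, 1.0]], 'xyz': [0.5099, 0.0944, 1.202], 'rotation': [0.0357, -0.083, -1.5874]}
[{'box': [298.1, 204.5, 31.3, 28.2], 'p': 0.98}, {'box': [347.2, 234.0, 32.6, 26.0], 'p': 0.87}, {'box': [249.8, 138.5, 26.2, 25.5], 'p': 0.77}, {'box': [388.1, 212.5, 25.0, 32.8], 'p': 0.73}, {'box': [373.2, 181.3, 29.3, 26.8], 'p': 0.64}, {'box': [228.7, 187.7, 25.6, 29.4], 'p': 0.56}]
[{'box': [294.3, 169.8, 130.4, 109.8], 'p': 0.95}]
```

View pics/top0.png

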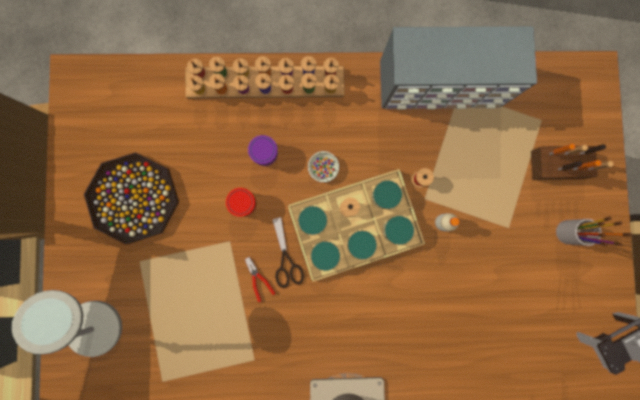

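View pics/scene0.png

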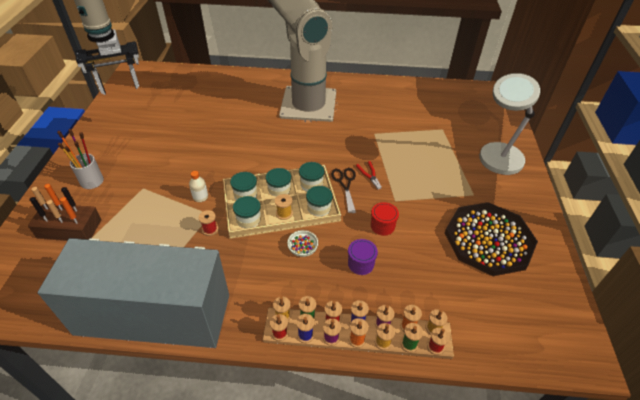

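```bash
cat > h.py <<'E'
import cv2,numpy as np
from scipy.spatial.transform import Rotation as R
from rig import *
def ray(p,uv):
    K=np.array(p["intrinsics"]);d=np.linalg.inv(K)@[uv[0],uv[1],1.]
    d=R.from_rotvec(p["rotation"]).as_matrix()@(d*[1,-1,-1]); return np.array(p["xyz"]),d/np.linalg.norm(d)
def atz(p,uv,z):
    o,d=ray(p,uv); return o+d*(z-o[2])/d[2]
def proj(p,X):
    c=R.from_rotvec(p["rotation"]).as_matrix().T@(np.array(X)-p["xyz"]);c=c*[1,-1,-1]
    u=np.array(p["intrinsics"])@c; return u[:2]/u[2]
def tri(o1,d1,o2,d2):
    A=np.c_[d1,-d2];t=np.linalg.lstsq(A,o2-o1,rcond=None)[0]
    a,b=o1+t[0]*d1,o2+t[1]*d2; return (a+b)/2,np.linalg.norm(a-b)
def greens(im,amin=100):
    h=cv2.cvtColor(im,cv2.COLOR_RGB2HSV)
    m=cv2.inRange(h,(70,90,30),(100,255,200))
    n,l,s,c=cv2.connectedComponentsWithStats(m); return [(c[i],s[i]) for i in range(1,n) if s[i][4]>amin],m
E
python3 - <<'E'
from h import *
P={n:camera_params(n) for n in("top","scene")}
G={}
for n in P:
    im=cv2.imread(f"pics/{n}0.png")[:,:,::-1].copy()
    g,m=greens(im);G[n]=g;cv2.imwrite(f"pics/{n}_m.png",m)
    print(n,[(c.round(1).tolist(),s.tolist()) for c,s in g])
for c,s in G["top"]:
    o,d=ray(P["top"],c)
    best=sorted([(lambda r:(r[1],r[0],k[0]))(tri(o,d,*ray(P["scene"],k[0]))) for k in G["scene"]],key=lambda t:t[0])[:2]
    print(c.round(1),atz(P["top"],c,.066).round(4),[(round(b[0],4),b[1].round(4),b[2].round(0)) for b in best])
for nm,uv,z in [("red reel",(424,176),.06),("glue",(447,223),.05),("gold",(350,207),.06),("brush",(575,230),.1),("corner",(290,208),.03),("c2",(402,171),.03),("c3",(424,243),.03),("c4",(315,279),.03)]:
    print(nm,atz(P["top"],uv,z).round(3))
E
```

```text
top [([387.2, 194.3], [375, 182, 26, 26, 530]), ([312.3, 220.1], [300, 208, 26, 25, 531]), ([398.9, 229.8], [386, 217, 27, 26, 549]), ([361.6, 244.6], [349, 232, 26, 26, 544]), ([325.0, 255.6], [312, 243, 27, 26, 552])]
scene [([311.3, 170.9], [300, 163, 24, 17, 331]), ([278.1, 177.2], [266, 169, 25, 18, 346]), ([243.2, 181.3], [231, 173, 25, 18, 360]), ([319.0, 195.7], [307, 187, 25, 19, 383]), ([246.3, 206.5], [233, 197, 27, 20, 422])]
[387.2 194.3] [ 0.614  -0.1207  0.066 ] [(np.float64(0.0022), array([ 0.6147, -0.1211,  0.0579]), array([246., 206.])), (np.float64(0.0159), array([ 0.607 , -0.1121,  0.154 ]), array([243., 181.]))]
[312.3 220.1] [0.5467 0.087  0.066 ] [(np.float64(0.0024), array([0.547 , 0.0881, 0.0549]), array([319., 196.])), (np.float64(0.0221), array([0.5448, 0.0765, 0.1548]), array([311., 171.]))]
[398.9 229.8] [ 0.5159 -0.1501  0.066 ] [(np.float64(0.0022), array([ 0.5158, -0.1499,  0.0615]), array([243., 181.])), (np.float64(0.0242), array([ 0.5157, -0.1635, -0.0538]), array([246., 206.]))]
[361.6 244.6] [ 0.4776 -0.0464  0.066 ] [(np.float64(0.002), array([ 0.4771, -0.0472,  0.0517]), array([278., 177.])), (np.float64(0.0952), array([ 0.4814, -0.1131, -0.0905]), array([246., 206.]))]
[325.  255.6] [0.4497 0.054  0.066 ] [(np.float64(0.0022), array([0.4494, 0.055 , 0.0627]), array([311., 171.])), (np.float64(0.032), array([ 0.4426,  0.0657, -0.0561]), array([319., 196.]))]
red reel [ 0.664 -0.227  0.06 ]
glue [ 0.532 -0.289  0.05 ]
gold [ 0.581 -0.018  0.06 ]
brush [ 0.506 -0.619  0.1  ]
corner [0.583 0.149 0.03 ]
c2 [ 0.684 -0.172  0.03 ]
c3 [ 0.478 -0.228  0.03 ]
c4 [0.384 0.082 0.03 ]
```

Run:
```python
import cv2
a=cv2.imread("pics/top0.png")[160:290,280:470];cv2.imwrite("pics/topz.png",cv2.resize(a,None,fx=4,fy=4,interpolation=3))
```

```text
(no output)
```

View pics/topz.png

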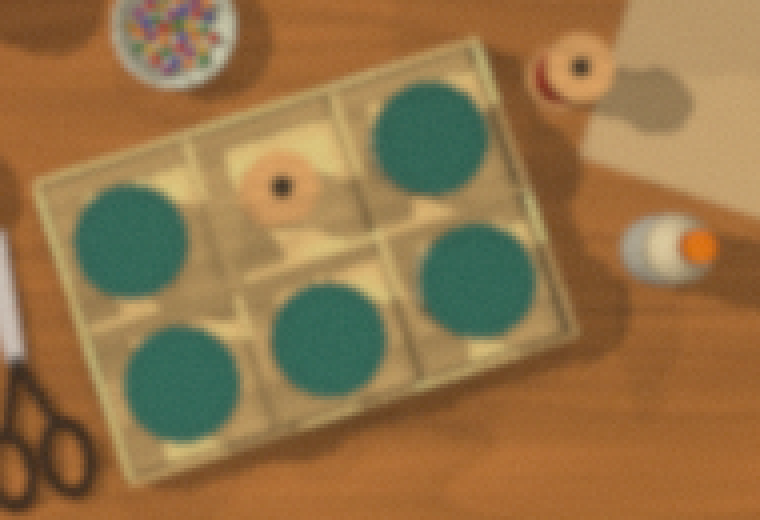

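```bash
cat >> h.py <<'E'
L={"P1":(.614,-.1207),"P2":(.5159,-.1501),"P3":(.4776,-.0464),"P4":(.4497,.054),"P5":(.5467,.087)}
def go(target):
    s=state();M=R.from_rotvec(s["tool_rot"]).as_matrix()
    return (M.T@(np.array(target)-s["position"])*1000).round(1)
E
python3 - <<'E'
from h import *
s=state();M=R.from_rotvec(s["tool_rot"]).as_matrix();print(M.round(3))
print(go((*L["P2"],.12)))
E
```

```text
[[-0.001  0.425 -0.905]
 [ 0.001 -0.905 -0.425]
 [-1.    -0.001  0.   ]]
[  85.3 -294.4 -403.2]
```

```bash
python3 -m crank '[[0,[0,-33,-42],0],[0,[0,-33,-42],0],[0,[0,-33,-42],0],[0,[0,-33,-42],0],[0,[0,-33,-42],0],[0,[0,-33,-42],0],[0,[0,-33,-42],0],[0,[20,-33,-42],0],[0,[30,-30,-42],0],[0,[50,0,0],0]]'
python3 - <<'E'
from h import *
im=capture("wrist");cv2.imwrite("pics/w1.png",im[:,:,::-1])
s=state();print(s["position"],s["contact_force"],s["width"],go((*L["P2"],.07)))
E
```

```text
time_s: 1.45
position: [0.4977, -0.1569, 0.1058]
tool_rot: [1.98, 0.448, -1.967]
contact_force: [-0.0, -0.4, -0.4]
width: 0.008
[ 0.49112152 -0.1579409   0.09932183] [-1.87849446  0.29538197 -3.51024308] 0.009318880831509294 [ 29.2   3.7 -25.9]
```

View pics/w1.png

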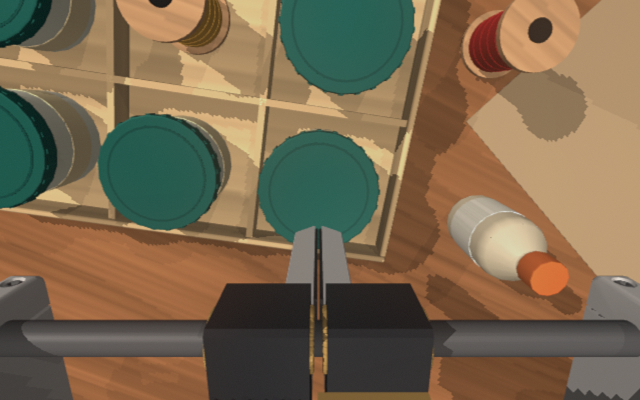

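```bash
python3 -m crank '[[0,[5,3.5,-2],0],[0,[5,0,0],0],[0,[5,0,0],0],[0,[3,0,0],0],[0,[0,0,0],0],[0,[0,0,0],0],[0,[0,0,0],0],[0,[0,0,0],0],[0,[0,0,0],0],[0,[0,0,0],0]]'
python3 - <<'E'
from h import *
import json
p=camera_params("wrist");s=state()
im=capture("wrist");cv2.imwrite("pics/w2.png",im[:,:,::-1])
json.dump({k:np.array(v).tolist() for k,v in p.items()},open("pics/w2.json","w"))
s2=state();print(s["position"],s2["position"],s2["contact_force"],s["width"],go((*L["P2"],.07)))
print(p)
E
```

```text
time_s: 2.75
position: [0.4968, -0.164, 0.0875]
tool_rot: [1.978, 0.441, -1.978]
contact_force: [0.4, -1.0, -0.3]
width: 0.003
[ 0.49677348 -0.16399813  0.08747299] [ 0.49676872 -0.16396531  0.08748004] [-0.01141441  0.23802506 -0.68983902] 0.0028458287505872346 [ 17.5  -4.4 -23.2]
{'intrinsics': array([[342.25209027,   0.        , 317.93073961],
       [  0.        , 342.25209027, 193.61287024],
       [  0.        ,   0.        ,   1.        ]]), 'xyz': array([ 0.5671148 , -0.13040072,  0.26638439]), 'rotation': array([-0.24153118,  0.15429062, -1.12397274])}
```

View pics/w2.png

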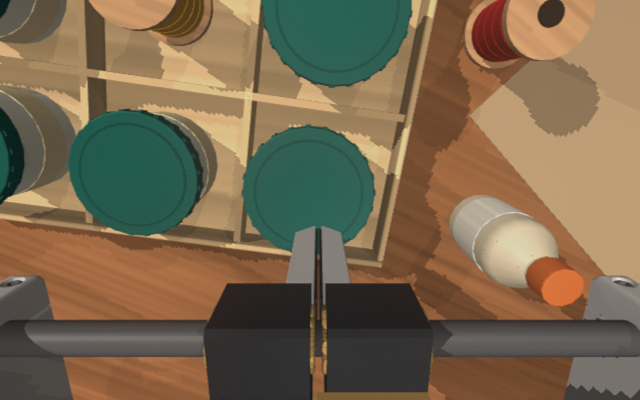

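```bash
cat >> h.py <<'E'
from scipy.optimize import least_squares
def circfit(pts):
    f=lambda v:np.hypot(pts[:,0]-v[0],pts[:,1]-v[1])-v[2]
    r=least_squares(f,[*pts.mean(0),.04],loss="soft_l1",f_scale=.0007);return r.x,np.abs(r.fun).mean()
E
python3 - <<'E'
from h import *
import json
p=json.load(open("pics/w2.json"))
im=cv2.imread("pics/w2.png")[:,:,::-1].copy()
hh=cv2.cvtColor(im,cv2.COLOR_RGB2HSV);m=cv2.inRange(hh,(70,100,30),(100,255,255))
cv2.imwrite("pics/w2m.png",m)
cs,_=cv2.findContours(m,cv2.RETR_EXTERNAL,cv2.CHAIN_APPROX_NONE)
for c in cs:
    if cv2.contourArea(c)<4000: continue
    c=c[:,0,:].astype(float)
    c0=c.mean(0);print("contour",c0.round(),len(c))
    k=(c[:,0]>2)&(c[:,1]>2)&~((c[:,1]>220)&(c[:,0]>270)&(c[:,0]<360))
    if abs(c0[0]-130)<30: k&=~((c[:,0]>170)) # skirt side
    for z in (.058,.062,.066,.070,.074):
        pts=np.array([atz(p,u,z)[:2] for u in c[k]]);x,e=circfit(pts);print(z,x.round(4),round(e,5))
for n in L: print(n,[atz(camera_params("top"),{"P1":(387.2,194.3),"P2":(398.9,229.8),"P3":(361.6,244.6)}.get(n,(0,0)),z)[:2].round(4) for z in(.058,.066,.074)])
E
```

```text
contour [308. 190.] 401
0.058 [ 0.5121 -0.1492  0.0409] 0.00033
0.062 [ 0.5132 -0.1488  0.0401] 0.00032
0.066 [ 0.5142 -0.1485  0.0394] 0.00031
0.07 [ 0.5153 -0.1481  0.0386] 0.00031
0.074 [ 0.5163 -0.1477  0.0378] 0.0003
contour [138. 171.] 393
0.058 [ 0.4766 -0.0462  0.0396] 0.00036
0.062 [ 0.4784 -0.0478  0.0388] 0.00036
0.066 [ 0.4801 -0.0494  0.038 ] 0.00035
0.07 [ 0.4818 -0.0511  0.0373] 0.00034
0.074 [ 0.4836 -0.0527  0.0365] 0.00034
contour [336.  33.] 386
0.058 [ 0.6148 -0.1191  0.0403] 0.00032
0.062 [ 0.6139 -0.1193  0.0396] 0.00032
0.066 [ 0.613  -0.1195  0.0388] 0.00031
0.07 [ 0.6121 -0.1197  0.038 ] 0.00031
0.074 [ 0.6112 -0.1199  0.0373] 0.0003
P1 [array([ 0.6148, -0.1222]), array([ 0.6141, -0.1207]), array([ 0.6133, -0.1192])]
P2 [array([ 0.5159, -0.1517]), array([ 0.5159, -0.1499]), array([ 0.5158, -0.1482])]
P3 [array([ 0.4773, -0.0473]), array([ 0.4775, -0.0463]), array([ 0.4777, -0.0454])]
P4 [array([1.178 , 0.9501]), array([1.1733, 0.9441]), array([1.1687, 0.9381])]
P5 [array([1.178 , 0.9501]), array([1.1733, 0.9441]), array([1.1687, 0.9381])]
```

```bash
python3 -m crank '[[0,[4,-5,0],0],[0,[4,0,0],0],[0,[4,0,0],0],[0,[3,0,0],0],[0,[2,0,0],0],[0,[0,0,0],0],[0,[0,0,0],0],[0,[0,0,0],0],[0,[0,0,0],0],[0,[0,0,0],0]]'; python3 -c "
from h import *
s=state();print(s['position'],s['contact_force'],s['torque'])
capture('wrist');s=state();print(s['position'],s['contact_force'])"
```

```text
time_s: 4.05
position: [0.4947, -0.1595, 0.0705]
tool_rot: [1.979, 0.441, -1.978]
contact_force: [0.6, 0.3, 1.0]
width: 0.003
[ 0.49468397 -0.15947018  0.0705481 ] [0.5862138  0.33660963 0.99938718] [-0.02340969  0.00908703 -0.01534445]
[ 0.49467074 -0.15945702  0.07053069] [-0.55739798 -1.09411003  0.37145826]
```

```bash
cat >> h.py <<'E'
def rd(n=4,save=None):
    F=[];
    for i in range(n):
        im=capture("wrist");s=state();F.append(s["contact_force"])
    if save: cv2.imwrite(save,im[:,:,::-1])
    print("t%.2f"%s["time_s"],"pos",np.array(s["position"]).round(5),"F",np.mean(F,0).round(2),"fz",np.array(F)[:,2].round(1))
E
python3 -m crank '[[0,[1,0,0],0],[0,[1,0,0],0],[0,[0,0,0],0],[0,[0,0,0],0],[0,[0,0,0],0],[0,[0,0,0],0],[0,[0,0,0],0],[0,[0,0,0],0],[0,[0,0,0],0],[0,[0,0,0],0]]'; python3 -c "
from h import *
rd()"
```

```text
time_s: 5.35
position: [0.4948, -0.1595, 0.0685]
tool_rot: [1.979, 0.441, -1.978]
contact_force: [-1.1, -0.2, 5.2]
width: 0.004
t5.55 pos [ 0.49475 -0.15953  0.06851] F [-0.91  0.49  4.83] fz [5.1 5.1 5.  4.2]
```

```bash
python3 -c "
from h import *
import json
p=camera_params('wrist');json.dump({k:np.array(v).tolist() for k,v in p.items()},open('pics/w3.json','w'))
rd(1,'pics/w3.png')"
python3 -m crank '[[0,[-1.2,0,0],0],[0,[0,0,0],0],[0,[0,0,0],0],[0,[0,0,0],0],[0,[0,0,0],0],[0,[0,0,0],0],[0,[0,0,0],0],[0,[0,0,0],0],[0,[0,0,0],0],[0,[0,0,0],0]]'; python3 -c "
from h import *
rd(6,'pics/w4.png')"
```

```text
t5.60 pos [ 0.4947  -0.15947  0.06849] F [-0.06 -0.22  4.45] fz [4.5]
time_s: 6.85
position: [0.4947, -0.1595, 0.0697]
tool_rot: [1.979, 0.441, -1.978]
contact_force: [0.1, 0.4, 0.0]
width: 0.005
t7.15 pos [ 0.49464 -0.15949  0.06968] F [-0.28 -0.32 -0.13] fz [-0.2  0.   0.2 -1.   0.2 -0. ]
```

View pics/w3.png

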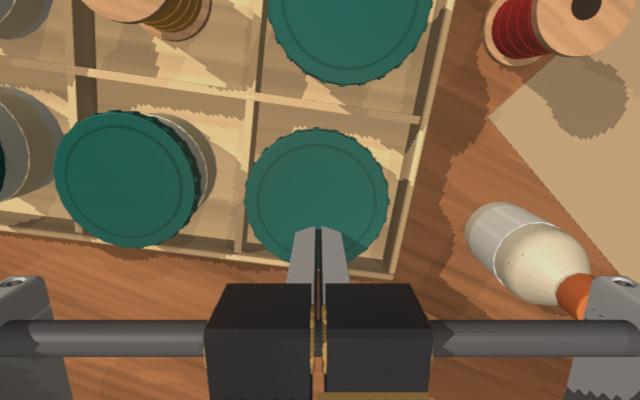

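View pics/w4.png

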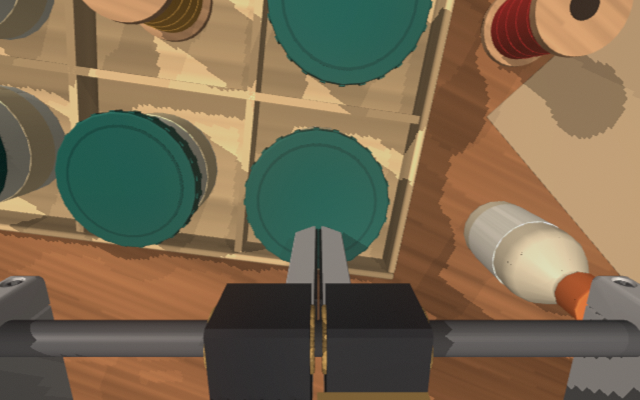

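```bash
python3 -c "
from h import *
print(go((.613,-.1203,.069)))"
```

```text
[   0.7   14.8 -123.8]
```

```bash
python3 -m crank '[[0,[-12,0,0],0],[0,[0,5,-33],0],[0,[0,5,-33],0],[0,[0,5,-34],0],[0,[3,0,0],0],[0,[5,0,0],0],[0,[4,0,0],0],[0,[1,0,0],0],[0,[0,0,0],0],[0,[0,0,0],0]]'; python3 -c "
from h import *
rd(5,'pics/w5.png');print(go((.613,-.1203,.069)))"
```

```text
time_s: 8.4
position: [0.5916, -0.1307, 0.0689]
tool_rot: [1.979, 0.441, -1.978]
contact_force: [0.3, -0.3, -0.1]
width: 0.0
t8.65 pos [ 0.59163 -0.13056  0.06876] F [ 0.24 -0.06 -0.57] fz [-0.3 -1.1 -1.2 -0.2 -0.1]
[ -0.2  -0.2 -23.7]
```

View pics/w5.png

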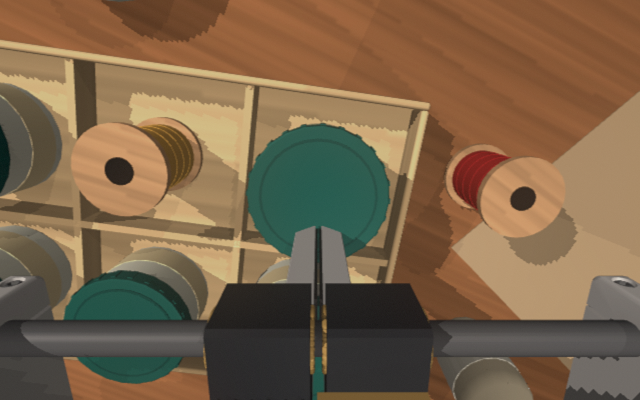

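```bash
python3 -m crank '[[0,[1,0,0],0],[0,[1,0,0],0],[0,[0.3,0,0],0],[0,[0,0,0],0],[0,[0,0,0],0],[0,[0,0,0],0],[0,[0,0,0],0],[0,[0,0,0],0],[0,[0,0,0],0],[0,[0,0,0],0]]'; python3 -c "
from h import *
rd(4,'pics/w6.png')"
```

```text
time_s: 9.9
position: [0.5916, -0.1306, 0.0664]
tool_rot: [1.979, 0.441, -1.978]
contact_force: [-0.1, 0.3, -0.1]
width: 0.004
t10.10 pos [ 0.59156 -0.13057  0.06639] F [-0.05  0.03  0.01] fz [ 0.3  0.7 -0.1 -0.8]
```

```bash
python3 -m crank '[[0,[1,0,0],0],[0,[0.7,0,0],0],[0,[0,0,0],0],[0,[0,0,0],0],[0,[0,0,0],0],[0,[0,0,0],0],[0,[0,0,0],0],[0,[0,0,0],0],[0,[0,0,0],0],[0,[0,0,0],0]]'; python3 -c "
from h import *
rd(4,'pics/w7.png')"
```

```text
time_s: 11.35
position: [0.5916, -0.1306, 0.0647]
tool_rot: [1.979, 0.441, -1.978]
contact_force: [-0.0, -0.1, 0.5]
width: 0.01
t11.55 pos [ 0.59158 -0.13061  0.0647 ] F [-0.53 -0.45  0.93] fz [1.1 1.7 0.4 0.5]
```

```bash
python3 -m crank '[[0,[0.5,0,0],0],[0,[0.5,0,0],0],[0,[0,0,0],0],[0,[0,0,0],0],[0,[0,0,0],0],[0,[0,0,0],0],[0,[0,0,0],0],[0,[0,0,0],0],[0,[0,0,0],0],[0,[0,0,0],0]]'; python3 -c "
from h import *
rd(4,'pics/w8.png')"
```

```text
time_s: 12.8
position: [0.5916, -0.1306, 0.0637]
tool_rot: [1.979, 0.441, -1.978]
contact_force: [0.2, -0.3, 1.4]
width: 0.005
t13.00 pos [ 0.59161 -0.13058  0.06369] F [-0.57 -0.37  2.08] fz [2.3 1.4 2.6 2. ]
```

View pics/w8.png

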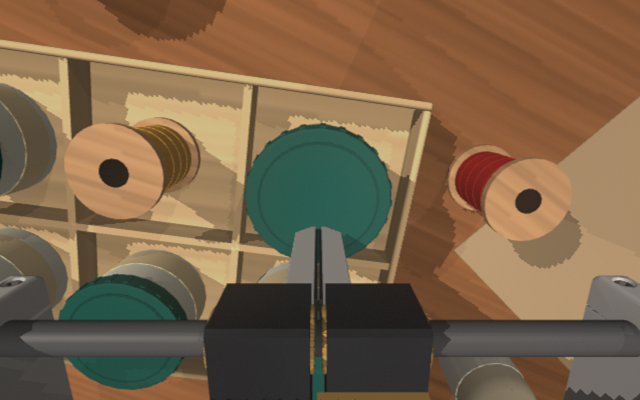

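```bash
python3 -m crank '[[0,[0.5,0,0],0],[0,[0.5,0,0],0],[0,[0,0,0],0],[0,[0,0,0],0],[0,[0,0,0],0],[0,[0,0,0],0],[0,[0,0,0],0],[0,[0,0,0],0],[0,[0,0,0],0],[0,[0,0,0],0]]'; python3 -c "
from h import *
rd(4,'pics/w9.png')"
python3 - <<'E'
import cv2,numpy as np
a=[cv2.imread(f"pics/w{i}.png")[100:300,220:420] for i in (6,8,9)]
cv2.imwrite("pics/cmp.png",cv2.resize(np.hstack(a),(780,260),interpolation=3))
E
```

```text
time_s: 14.25
position: [0.5916, -0.1306, 0.0628]
tool_rot: [1.979, 0.441, -1.978]
contact_force: [-1.3, -1.1, 5.5]
width: 0.007
t14.45 pos [ 0.59158 -0.13062  0.06279] F [-0.99 -0.82  5.61] fz [5.2 5.7 5.9 5.6]
```

View pics/cmp.png

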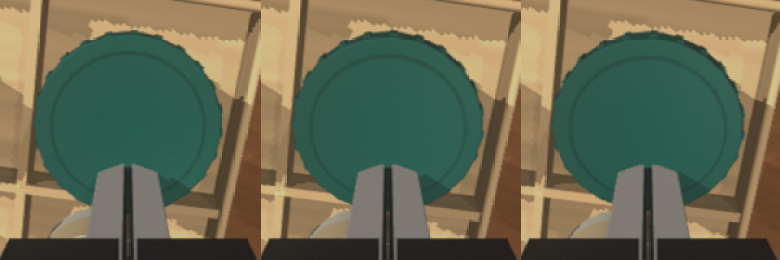

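Run:
```python
from h import *
p=camera_params("wrist")
for f,dz in (("w5",.06876-.06279),("w6",.0036)):
    q=dict(p);q["xyz"]=np.array(p["xyz"])+[0,0,dz]
    im=cv2.imread(f"pics/{f}.png")[:,:,::-1].copy()
    m=cv2.inRange(cv2.cvtColor(im,cv2.COLOR_RGB2HSV),(70,100,30),(100,255,255))
    cs,_=cv2.findContours(m,cv2.RETR_EXTERNAL,cv2.CHAIN_APPROX_NONE)
    for c in cs:
        c=c[:,0,:].astype(float)
        if len(c)<200 or abs(c[:,0].mean()-320)>30 or c[:,1].mean()>240: continue
        c=c[c[:,1]<215]
        x,e=circfit(np.array([atz(q,u,.0655)[:2] for u in c]));print(x.round(4),e)
        print(go((x[0],x[1],.068)))
```

```text
[ 0.6142 -0.1192  0.0387] 0.00030773932898188645
[ -5.2  -0.8 -25.4]
[ 0.6143 -0.1192  0.0387] 0.00030312394548560195
[ -5.2  -0.7 -25.4]
```

```bash
python3 -m crank '[[0,[-3,0,0],0],[0,[-4,0,0],0],[0,[0,0,-8],0],[0,[0,-0.4,-9],0],[0,[0,0,-8],0],[0,[2,0,0],0],[0,[1,0,0],0],[0,[1,0,0],0],[0,[0,0,0],0],[0,[0,0,0],0]]'; python3 -c "
from h import *
rd(4,'pics/w10.png')"
```

```text
time_s: 15.7
position: [0.6137, -0.1198, 0.0658]
tool_rot: [1.978, 0.441, -1.979]
contact_force: [-0.6, -0.4, 1.9]
width: 0.002
t15.90 pos [ 0.61377 -0.11979  0.06581] F [-1.33 -0.01  2.55] fz [2.5 2.3 3.  2.3]
```

View pics/w10.png

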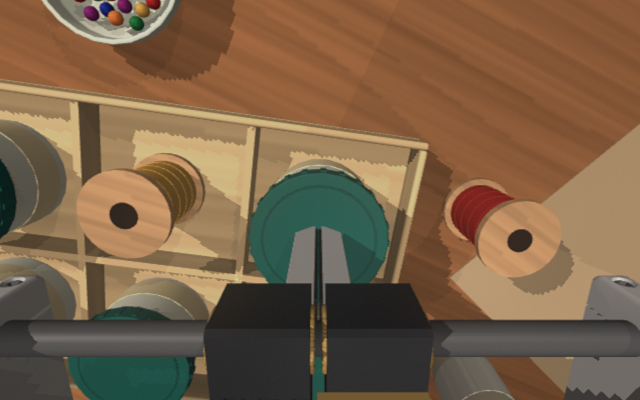

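Lid sprang level, the tip sits on its middle at 65.8 mm with 2.5 N. Now pressing it home in small steps.

```bash
python3 -m crank '[[0,[0.3,0,0],0],[0,[0.3,0,0],0],[0,[0.3,0,0],0],[0,[0.3,0,0],0],[0,[0,0,0],0],[0,[0,0,0],0],[0,[0,0,0],0],[0,[0,0,0],0],[0,[0,0,0],0],[0,[0,0,0],0]]'; python3 -c "
from h import *
rd(4)"
```

```text
time_s: 17.15
position: [0.6139, -0.1198, 0.0652]
tool_rot: [1.978, 0.441, -1.979]
contact_force: [-3.0, -0.0, 7.8]
width: 0.003
t17.35 pos [ 0.61387 -0.11982  0.06518] F [-2.94 -0.53  7.4 ] fz [7.6 7.7 6.8 7.6]
```

```bash
python3 -m crank '[[0,[0.2,0,0],0],[0,[0.2,0,0],0],[0,[0.2,0,0],0],[0,[0.2,0,0],0],[0,[0.2,0,0],0],[0,[0,0,0],0],[0,[0,0,0],0],[0,[0,0,0],0],[0,[0,0,0],0],[0,[0,0,0],0]]'; python3 -c "
from h import *
rd(4)"
```

```text
time_s: 18.6
position: [0.6139, -0.1198, 0.0642]
tool_rot: [1.978, 0.441, -1.979]
contact_force: [-2.9, -0.4, 7.6]
width: 0.005
t18.80 pos [ 0.61389 -0.11981  0.0642 ] F [-2.86  0.28  8.06] fz [8.8 8.  7.6 7.8]
```

```bash
python3 -m crank '[[0,[0.25,0,0],0],[0,[0.25,0,0],0],[0,[0.25,0,0],0],[0,[0.25,0,0],0],[0,[0.25,0,0],0],[0,[0.25,0,0],0],[0,[0.25,0,0],0],[0,[0.25,0,0],0],[0,[0,0,0],0],[0,[0,0,0],0]]'; python3 -c "
from h import *
rd(4)"
```

```text
time_s: 20.05
position: [0.6139, -0.1198, 0.0622]
tool_rot: [1.978, 0.441, -1.979]
contact_force: [-2.9, -0.1, 7.7]
width: 0.005
t20.25 pos [ 0.61389 -0.11981  0.06219] F [-2.73 -0.71  7.51] fz [8.1 7.8 6.7 7.4]
```

```bash
python3 -m crank '[[0,[0.2,0,0],0],[0,[0.2,0,0],0],[0,[0.2,0,0],0],[0,[0.2,0,0],0],[0,[0.2,0,0],0],[0,[0.2,0,0],0],[0,[0,0,0],0],[0,[0,0,0],0],[0,[0,0,0],0],[0,[0,0,0],0]]'; python3 -c "
from h import *
rd(4)"
```

```text
time_s: 21.5
position: [0.6139, -0.1198, 0.061]
tool_rot: [1.978, 0.441, -1.979]
contact_force: [-2.5, -0.1, 7.5]
width: 0.009
t21.70 pos [ 0.61386 -0.11982  0.06101] F [-2.61 -0.13  7.86] fz [8.7 8.  6.9 7.9]
```

```bash
python3 -m crank '[[0,[0.2,0,0],0],[0,[0.2,0,0],0],[0,[0.2,0,0],0],[0,[0.2,0,0],0],[0,[0,0,0],0],[0,[0,0,0],0],[0,[0,0,0],0],[0,[0,0,0],0],[0,[0,0,0],0],[0,[0,0,0],0]]'; python3 -c "
from h import *
rd(4)"
```

```text
time_s: 22.95
position: [0.6139, -0.1198, 0.0606]
tool_rot: [1.979, 0.441, -1.978]
contact_force: [-2.7, -0.6, 9.3]
width: 0.004
t23.15 pos [ 0.61393 -0.11981  0.06059] F [-3.72  0.03  9.72] fz [ 9.6 10.3  9.4  9.6]
```

```bash
python3 -m crank '[[0,[0.2,0,0],0],[0,[0.2,0,0],0],[0,[0,0,0],0],[0,[0,0,0],0],[0,[0,0,0],0],[0,[0,0,0],0],[0,[0,0,0],0],[0,[0,0,0],0],[0,[0,0,0],0],[0,[0,0,0],0]]'; python3 -c "
from h import *
rd(4,'pics/w11.png')"
```

```text
time_s: 24.4
position: [0.6139, -0.1198, 0.0605]
tool_rot: [1.979, 0.441, -1.978]
contact_force: [-3.5, -0.6, 12.6]
width: 0.004
t24.60 pos [ 0.61393 -0.11981  0.0605 ] F [-4.03  0.35 12.17] fz [12.3 12.  12.  12.4]
```

View pics/w11.png

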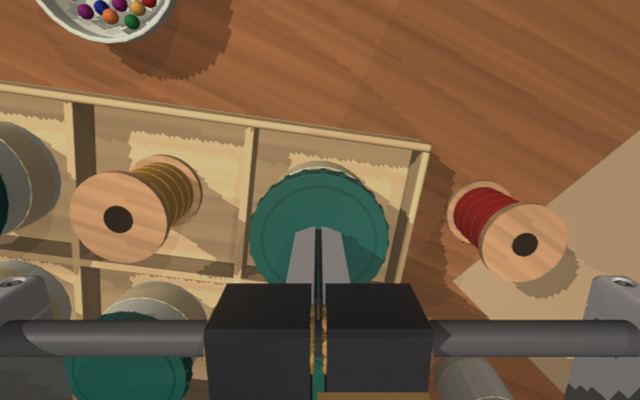

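```bash
python3 -m crank '[[0,[-0.1,0,0],0],[0,[-0.1,0,0],0],[0,[-0.1,0,0],0],[0,[0,0,0],0],[0,[0,0,0],0],[0,[0,0,0],0],[0,[0,0,0],0],[0,[0,0,0],0],[0,[0,0,0],0],[0,[0,0,0],0]]'; python3 -c "
from h import *
rd(4)
im=capture('top');cv2.imwrite('pics/top9.png',im[160:290,280:470,::-1].repeat(4,0).repeat(4,1))"
```

```text
time_s: 25.85
position: [0.6139, -0.1198, 0.0605]
tool_rot: [1.979, 0.441, -1.978]
contact_force: [-2.6, -0.1, 9.8]
width: 0.004
t26.05 pos [ 0.61392 -0.11983  0.06053] F [-3.63  0.2  10.37] fz [11.  10.2 10.1 10.2]
```

View pics/top9.png

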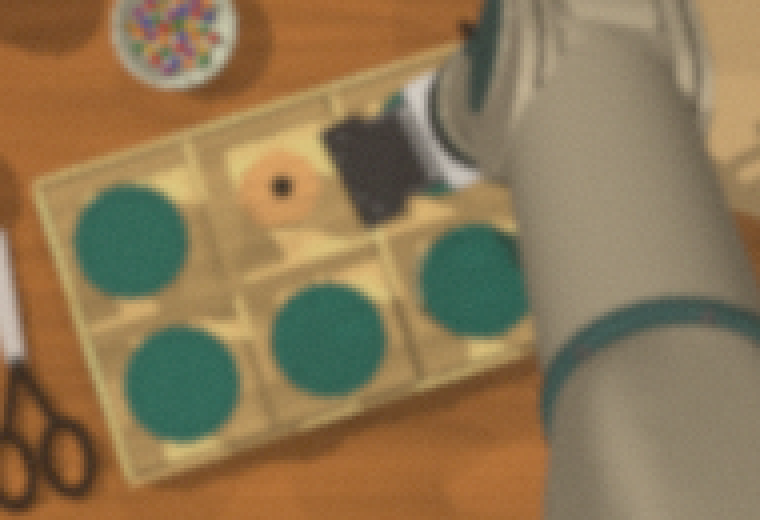

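The other four lids and the gold reel stand where they were. The fingertip holds the far-right lid at about 10 N, so I'm handing in.

```bash
python3 -c "
from rig import *
print(close_job())"
```

```text
the job is handed in; nothing more can be done
None
```

I found the loose lid and pressed it home. The job was handed in at about 26 s with the fingertip still holding the lid down at about 10 N.

- **First lid tried** (about x 0.516, y -0.150): it is sound. It took about 5 N for roughly 1 mm of flex, the force fell to zero when I backed off, and the picture showed no tilt.
- **Second lid tried** (about x 0.614, y -0.120): it rocked. The edge dipped about 3 mm with the force at 1 to 2 N for most of the way, and the far side of its skirt came into view. It sprang level when released. I stopped searching there, so the other three lids were not touched.
- **Pressing home:** pressed at its middle, it slid down at about 8 N from about 65.5 mm to 60.5 mm. It then met a hard stop, moving only 0.1 mm for 2.4 N more.

**Checks:**
- The hardest push on the lid, averaged over four readings, was about 12.2 N, just over the 8 to 12 N stated, and I eased it back to about 10 N.
- During the hold there was a sideways force of about 3 to 4 N from fingertip friction.
- The last pictures showed the lid level and nothing visible displaced, but the arm hid the red reel and glue bottle in the last top view.
- I did not press the edge again after seating. I judge the lid home from the 5 mm of travel and the hard stop.

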